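# Scrape the chips off the trimming board

### The arm

A 7-joint arm with a two-finger parallel gripper is mounted at the origin on a cart in front of the work surface, level with it; the furniture and walls round the work are solid. World frame = base frame: x ahead of the robot, y to its left, z up, the work surface at z = 0. Lengths are in m, angles in rad, forces in N, time in s.
With the tool pointing down it reaches from about 0.35 to 0.9 m from the base axis. Payload 8.1 kg.
Tool frame: the origin (TCP) lies midway between the tips of the shut fingers; the grasp point (between the pads) lies 19 mm behind it; z points along the fingers, y is the line along which they close (so a half turn about z gives the same grasp; the last joint's range is limited). The gripper opens to 92 mm and grips with 3 to 60 N. Pads are 19 mm wide; open, the fingers measure 130 mm over their backs; the gripper's body (75 mm by 190 mm) begins 47 mm behind the grasp point.
Start: joints at [-1.227, 0.434, 0.025, 1.573, -0.012, 1.134, -0.075], TCP at [0.27, 0.564, 0.227] pointing down, gripper open.
Joint ranges: [-2.62, 2.62], [-0.44, 2.09], [-1.27, 1.32], [0.08, 2.57], [-1.32, 4.46], [0.12, 2], [-2.74, 2.74]. Speed limits (rad/s): [2.22, 2.22, 3.01, 3.01, 3.14, 3.14, 3.14].

### API

Orientations are given as [roll, pitch, yaw] about the fixed x, y, z axes, in that order (R = Rz(yaw) Ry(pitch) Rx(roll)).
In Python, from cell import * gives the robot as it stands.
- The arm moves only by the shell command python3 -m pendant 'ROWS' [FORCE]. ROWS is JSON, a list of rows, each a list of 7 numbers: the shift along the tool's x, y, z in mm, then the turn, a rotation vector about the tool's x, y, z in rad, then the finger opening in mm, from 0 to 91.8. A call has 1 to 10 rows; each row is the pose to reach, as a shift and turn from the pose commanded when the call began, along the tool's axes at that moment; what a row does not reach only later rows make up. A row lasts 1/12 s, in which the tool goes at most 41.7 mm and 7.16 degrees, less where a joint would pass 70% of its speed; a pose out of reach is approached as far as the arm can. A call with a gripper value outside its range is refused whole. The fingers move at their own pace and stop on an object; FORCE is the grip in N (left out, the last holds). Time passes only in rows, so rows that repeat a pose let the fingers close. It gives the time, the measured TCP pose, the force, the opening and the grip force at its end, in the units of the state.
- get_obs(): the state, without advancing time (a new reading comes with each control period).
- get_image(name): name is "scene" or "top"; returns a dict with "color" (384x512x3 uint8, blue, green, red), "fx", "fy", "cx", "cy" (pixels), "R" (3x3) and "t" (3): a world point X has camera coordinates R X + t. Camera axes: x right, y down, z forward; pixel columns grow to the right and rows downward; lengths in m; the calibration is good to about 2 mm. A picture is of the moment at which its call begins. There is no depth.
- hand_in(): hands the job in; it is judged then, once.
The state is a dict: "time": time; "joint_positions": joint angles; "joint_vel": joint speeds; "tau": joint torques, N m; "position": TCP position; "eef_rot": TCP orientation; "ft_force": force on the tool from outside, world axes, zero at the start; "moment": the same for the moment, N m; "gripper_width": finger opening in m; "gripper_force": force on a finger pad.
Only numpy, scipy, OpenCV 4.12 (cv2) and the standard library are available. Lean on these libraries where they do the work, as an engineer would, in place of code of your own. Each camera call takes 0.05 s, during which the arm holds its last target. There are 200 camera calls.

### The job

Take the green-handled scraper by its handle and with it push all five orange chips along the trimming board, under the yellow guard and off the open end into the blue tray, without touching the chips with the gripper's fingers. Then lay the scraper flat back on its brown cork pad, centred and pointing the way it lay, let go, and leave the mug, bowl, screwdriver and cups where they are.

Things in the scene. Friction and masses are not known exactly. Their poses are not given: they have to be found in the camera images.
- board: Fixed trimming board: grey plate 220 mm long (x), 136 mm wide (y), flat top 75 mm above the desk. Origin under its centre at desk height, z up, x along the board to the open end over the blue tray. Rails 8 mm wide and 12 mm high along both long sides leave a channel 120 mm wide (y = -60 to +60 mm). No rail at x = -110 mm: open over the bare desk. Chips start at x = -60 to +60 mm.
- edge (a point): Middle of the board's open edge over the tray, on its top (board x = +110 mm, y = 0, 75 mm above the desk).
- guard (a point): Middle of the underside of the yellow guard that bridges the board's channel: 41 mm above the board's top; the guard spans board x = +60 to +90 mm, is 6 mm thick, and its posts stand on the rails.
- tray: Blue open catch tray fixed under the board's open end, 95 mm (x, same direction as the board's x) by 146 mm (y), 50 mm high, walls 3 mm; origin at the centre of its underside. It reaches about 10 mm back under the end of the board.
- pad: Brown cork parking pad fixed to the desk, 170 mm (x) by 90 mm (y), top 8 mm above the desk, in one of two places: to the robot's left (by the low hot plate) or its right (there a tall machine, 0.49 m high, stands behind it: front at world x = 0.57 m, y below -0.17 m). Origin at the centre of its underside at desk height.
- park (a point): Point on the pad's top (45 mm from its centre towards -x of the pad) where the scraper's origin belongs, the scraper's x along the pad's x.
- scraper: Loose scraper, about 0.16 kg, flat on the pad. Origin on its underside below the handle, z up, x ahead to the blade. Green upright handle 50 mm (x) by 24 mm (y), centred at x = 0, 18 to 70 mm above the underside: grip it across the 24 mm. A flat shank 26 mm wide, top at 18 mm, runs ahead to the blade. Handle foot and blade are flush below. Blade and shank pass under the guard, the handle does not.
- blade (a point): Middle of the lower front edge of the scraper's black blade, at scraper x = 120 mm, on the underside; the blade is 70 mm wide (y), 10 mm thick (x = 110 to 120 mm) and 26 mm high.
- chip1: Loose orange plastic chip, an angular flake about 22 x 19 mm and 8 mm thick, 12 g, lying on the board; origin at the centre of its underside.
- chip2: Loose orange plastic chip, an angular flake about 22 x 19 mm and 8 mm thick, 12 g, lying on the board; origin at the centre of its underside.
- chip3: Loose orange plastic chip, an angular flake about 22 x 19 mm and 8 mm thick, 12 g, lying on the board; origin at the centre of its underside.
- chip4: Loose orange plastic chip, an angular flake about 22 x 19 mm and 8 mm thick, 12 g, lying on the board; origin at the centre of its underside.
- chip5: Loose orange plastic chip, an angular flake about 22 x 19 mm and 8 mm thick, 12 g, lying on the board; origin at the centre of its underside.
- mug_1: Bystander: green and white mug, 101 mm high, far to the left.
- bowl: Bystander: small white bowl, 123 mm across, 43 mm high, behind the board.
- screwdriver: Bystander: red screwdriver, 204 mm long, lying behind the board.
- cups: Bystander: stack of white cups, 92 mm across, 123 mm high, on the left.

How it is judged:
On the way, in this order (a step that is already met when the one before it is completed fails the run):
1. the scraper has been lifted off its pad (height (world z) of scraper above 0.05 m), for 0.1 s.
2. all five chips lie in the blue tray (x of chip1 in the frame of tray between -0.0475 and 0.0475 m and y of chip1 in the frame of tray between -0.073 and 0.073 m and height (world z) of each of chip1, chip2, chip3, chip4, chip5 below 0.055 m and x of chip2 in the frame of tray between -0.0475 and 0.0475 m and y of chip2 in the frame of tray between -0.073 and 0.073 m and x of chip3 in the frame of tray between -0.0475 and 0.0475 m and y of chip3 in the frame of tray between -0.073 and 0.073 m and x of chip4 in the frame of tray between -0.0475 and 0.0475 m and y of chip4 in the frame of tray between -0.073 and 0.073 m and x of chip5 in the frame of tray between -0.0475 and 0.0475 m and y of chip5 in the frame of tray between -0.073 and 0.073 m), for 0.2 s.
At the end, for the whole second after the job is handed in: All five chips at rest inside the blue tray (below 55 mm); scraper resting flat on its pad (underside below 13 mm, tilt under 0.08 rad), origin within 25 mm of the park point, x axis within 0.25 rad of the pad's, pointing the same way; chips and scraper slower than 20 mm/s (all of step 2 and horizontal distance between scraper and park below 0.025 m and height (world z) of scraper below 0.013 m and angle between scraper's own z axis and vertical below 0.08 rad and angle between the x axis of scraper and the x axis of pad, either way round below 0.25 rad and x of pad in the frame of scraper above 0 m and linear speed of each of chip1, chip2, chip3, chip4, chip5, scraper below 0.02 m/s); the robot touches nothing.
It fails at once if the fingers touch a chip (over 0.3 N) (contact force between the fingers and chip1 above 0.3 N or contact force between the fingers and chip2 above 0.3 N or contact force between the fingers and chip3 above 0.3 N or contact force between the fingers and chip4 above 0.3 N or contact force between the fingers and chip5 above 0.3 N).
It fails at once if a bystander (mug, bowl, screwdriver, cups) is moved by more than 30 mm (distance of any of mug_1, bowl, screwdriver, cups from where it was at the start of the episode above 0.03 m).
It also fails if it takes over 72 s, if anything falls off the work surface, if the arm or the gripper's body presses on something with over 40 N, if the wrist force passes 120 N, or if a joint passes its speed limit or range.

## Working session

There is one attempt and no reset: what is moved stays moved. The work goes in short steps, Python scripts to look and compute and a shell command to move; the robot and the scene stay as the last step left them, time stands still between calls to the robot, and variables do not carry over. Pictures are saved under pics/ and viewed, at most 13 in all, crops included, and the job is handed in when it is done.

```bash
ls; mkdir -p pics; python3 - <<'E'
from cell import *
import cv2
o=get_obs();print({k:o[k] for k in("time","position","eef_rot","gripper_width")})
for n in("scene","top"):
    i=get_image(n);cv2.imwrite(f"pics/{n}0.png",i["color"]);print(n,i["fx"],i["cx"],i["cy"],i["R"],i["t"])
E
```

```text
pics
{'time': 0.0, 'position': array([0.26989999, 0.56313392, 0.22593303]), 'eef_rot': array([-3.13997710e+00,  1.46380382e-04,  2.69468137e+00]), 'gripper_width': 0.09202493899408093}
scene 413.6918136540816 249.0456293752744 191.46662563022952 [[ 0.58194997 -0.81310115 -0.01416888]
 [-0.51409271 -0.35433299 -0.78112535]
 [ 0.63011342  0.46185999 -0.62421345]] [-0.24014416  0.41094129  1.04968165]
top 381.1577110706766 257.8596478363626 181.63737988665977 [[-0.00150244 -0.99999819  0.00116417]
 [-0.98002095  0.00124088 -0.19889039]
 [ 0.19888859 -0.00143973 -0.98002105]] [0.09078856 0.57621903 1.299889  ]
```

View pics/top0.png

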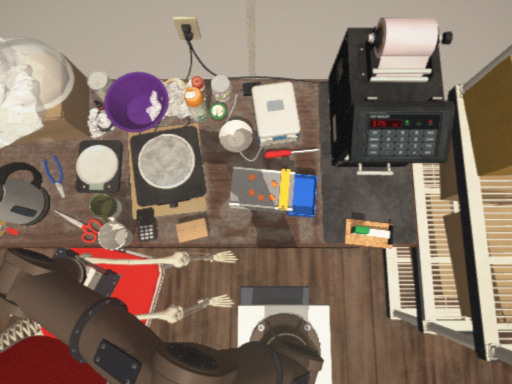

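View pics/scene0.png

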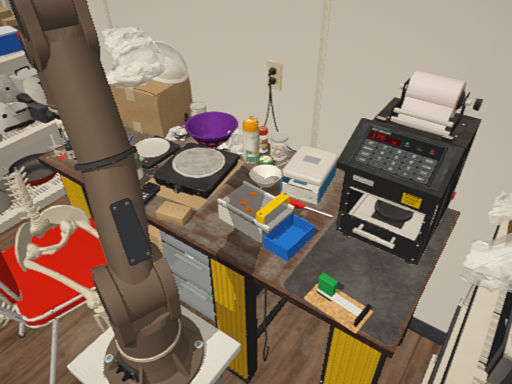

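The top view shows the pad, scraper handle near (361,230) and blade near (389,236) on the right. The board is around (262,187) with the yellow guard at x≈285 and the tray at (303,195). Measuring next.

```bash
cat > h.py <<'E'
from cell import *
import cv2, numpy as np
HSV={'green':((45,120,60),(85,255,255)),'blue':((100,150,60),(125,255,255)),'yellow':((22,150,120),(35,255,255)),
'orange':((3,150,120),(16,255,255)),'cork':((8,60,90),(24,200,255))}
def ray(i,u,v,z):
    d=i["R"].T@np.array([(u-i["cx"])/i["fx"],(v-i["cy"])/i["fy"],1]);c=-i["R"].T@i["t"]
    return c+d*(z-c[2])/d[2]
def proj(i,X):
    p=i["R"]@np.array(X)+i["t"];return np.array([i["fx"]*p[0]/p[2]+i["cx"],i["fy"]*p[1]/p[2]+i["cy"]])
def blobs(i,col,roi,amin=3):
    x0,y0,x1,y1=roi
    m=cv2.inRange(cv2.cvtColor(i["color"],cv2.COLOR_BGR2HSV),*HSV[col]);k=np.zeros_like(m);k[y0:y1,x0:x1]=m[y0:y1,x0:x1]
    n,l,s,c=cv2.connectedComponentsWithStats(k)
    return [(s[j,4],c[j],cv2.findNonZero((l==j).astype(np.uint8))[:,0]) for j in range(1,n) if s[j,4]>=amin]
def rect(i,pts,z):
    w=np.array([ray(i,*p,z)[:2] for p in pts])*1000
    return cv2.minAreaRect(w.astype(np.float32))
E
python3 - <<'E'
from h import *
t=get_image("top");s=get_image("scene")
R=(220,150,325,225)
for n,c,r,z in(("handle","green",(335,215,400,250),.078),("tray","blue",R,.05),("guard","yellow",R,.122),("chip","orange",R,.083),("pad","cork",(335,215,400,250),.008)):
    for a,ce,p in blobs(t,c,r): print(n,a,ce.round(1),ray(t,*ce,z).round(4)[:2],[np.round(q,1) for q in rect(t,p,z)])
print('scene')
R=(200,160,330,270)
for n,c,r,z in(("handle","green",(300,260,380,330),.06),("tray","blue",R,.05),("guard","yellow",R,.122),("chip","orange",R,.083),("pad","cork",(290,270,390,340),.008)):
    for a,ce,p in blobs(s,c,r): print(n,a,ce.round(1),ray(s,*ce,z).round(4)[:2],[np.round(q,1) for q in rect(s,p,z)])
a=cv2.resize(t["color"][150:250,215:405],None,fx=4,fy=4,interpolation=cv2.INTER_CUBIC)
b=cv2.resize(s["color"][165:335,205:385],None,fx=3,fy=3,interpolation=cv2.INTER_CUBIC)
cv2.imwrite("pics/a1.png",a);cv2.imwrite("pics/b1.png",b)
E
```

```text
handle 99 [360.7 229.3] [ 0.4054 -0.2615] [array([ 405.5, -261.1]), array([51.7, 22.5]), np.float64(82.8)]
tray 910 [304.  195.4] [ 0.5279 -0.0742] [array([530.4, -67.9]), array([ 91.3, 149.5]), np.float64(84.6)]
guard 310 [284.  188.3] [0.5403 0.0019] [array([541. ,   1.6]), array([ 28.5, 134.9]), np.float64(83.7)]
chip 3 [274. 157.] [0.6602 0.0327] [array([660.2,  32.7]), array([7.1, 0. ]), np.float64(89.9)]
chip 24 [251.7 176.7] [0.5889 0.1117] [array([588.8, 111.4]), array([15.6, 19.2]), np.float64(72.1)]
chip 22 [274.  183.9] [0.5632 0.0337] [array([562.8,  35.4]), array([17.5, 14.2]), np.float64(89.9)]
chip 25 [251.2 192.4] [0.5332 0.1134] [array([534.5, 113.9]), array([21.2, 13.9]), np.float64(0.1)]
chip 23 [260.7 197. ] [0.517  0.0804] [array([516.9,  81. ]), array([17.3, 14. ]), np.float64(89.9)]
chip 26 [271.2 196.9] [0.5172 0.0439] [array([516.9,  44.6]), array([19.8, 14.8]), np.float64(44.3)]
pad 1094 [364.9 236.1] [ 0.3863 -0.2943] [array([ 396. , -300.1]), array([230. , 110.7]), np.float64(89.9)]
pad 6 [398.  248.5] [ 0.3423 -0.41  ] [array([ 342.3, -410. ]), array([7.4
[... 1089 characters left out ...]
0.5136 0.0741] [array([513.2,  74.7]), array([15. , 19.8]), np.float64(34.7)]
chip 5 [255.6 212. ] [0.5131 0.0443] [array([513.5,  44.8]), array([20.6,  3.1]), np.float64(16.5)]
pad 12 [290.9 271.4] [ 0.4222 -0.148 ] [array([ 421. , -147.1]), array([18.4,  7.8]), np.float64(4.6)]
pad 1218 [333.9 311.1] [ 0.3693 -0.3165] [array([ 384. , -314.2]), array([ 93.6, 259.9]), np.float64(1.8)]
pad 164 [350.6 299. ] [ 0.432  -0.3368] [array([ 432.4, -334.8]), array([91.3, 17.1]), np.float64(82.8)]
pad 1048 [306.5 325.4] [ 0.2872 -0.2775] [array([ 302.9, -278.7]), array([111.6, 105.7]), np.float64(31.2)]
pad 3 [338.  328.7] [ 0.3261 -0.3499] [array([ 325.9, -349.7]), array([1.4, 5.6]), np.float64(3.1)]
```

View pics/a1.png

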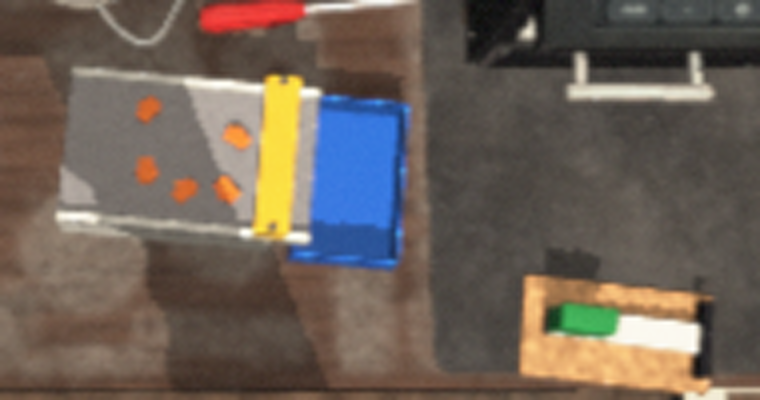

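View pics/b1.png

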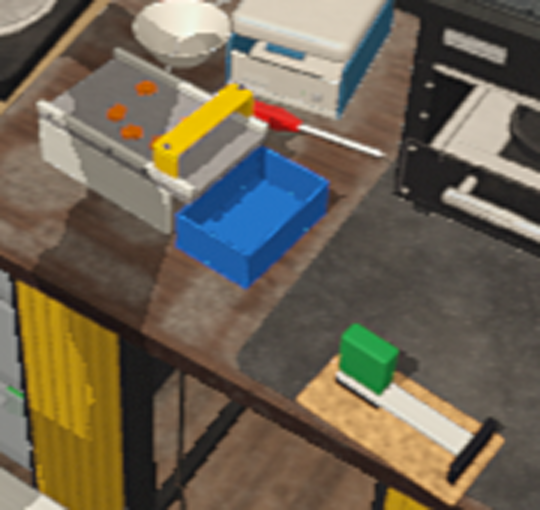

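The crops confirm the board's x axis and the scraper's x axis both point roughly along world −y. The chips lie in two lateral bands. I'll go above the handle first.

```bash
cat >> h.py <<'E'
from scipy.spatial.transform import Rotation as Ro
def go(xyz,yaw):
    o=get_obs();r=Ro.from_euler('xyz',o["eef_rot"]);q=Ro.from_euler('xyz',[np.pi,0,np.radians(yaw)])
    print("mm",(r.inv().apply(np.array(xyz)-o["position"])*1000).round(1),"rv",(r.inv()*q).as_rotvec().round(3),"t",round(o["time"],2))
E
python3 - <<'E'
from h import *
t=get_image("top");s=get_image("scene")
c=lambda i,k,pts,x0,y0,z:[print(p,ray(i,x0+p[0]/k,y0+p[1]/k,z).round(4)) for p in pts]
print("pad");c(t,4,[(525,275),(713,297),(708,390),(520,372)],215-.4,150-.4,.008)
print("pad scene");c(s,3,[(298,400),(336,357),(503,437),(452,502)],205-.3,165-.3,.008)
print("board top");c(t,4,[(73,70),(320,93),(310,240),(58,215)],215-.4,150-.4,.087)
print("blade");c(t,4,[(703,296),(700,380)],215-.4,150-.4,.034)
HSV['green']=((45,120,110),(85,255,255))
for a,ce,p in blobs(t,'green',(335,215,400,250)): print(a,ce,ray(t,*ce,.078),rect(t,p,.078))
print("handle top scene");c(s,3,[(345,325),(358,325),(397,352),(375,362)],205-.3,165-.3,.078)
go([.45,.2,.25],100)
E
```

```text
pad
(525, 275) [ 0.4502 -0.2289  0.008 ]
(713, 297) [ 0.4301 -0.3979  0.008 ]
(708, 390) [ 0.3472 -0.3875  0.008 ]
(520, 372) [ 0.3634 -0.2203  0.008 ]
pad scene
(298, 400) [ 0.3602 -0.2283  0.008 ]
(336, 357) [ 0.4254 -0.2333  0.008 ]
(503, 437) [ 0.4315 -0.4014  0.008 ]
(452, 502) [ 0.3431 -0.3914  0.008 ]
board top
(73, 70) [0.6226 0.1778 0.087 ]
(320, 93) [ 0.6017 -0.0386  0.087 ]
(310, 240) [ 0.4723 -0.0274  0.087 ]
(58, 215) [0.4942 0.1892 0.087 ]
blade
(703, 296) [ 0.4287 -0.3799  0.034 ]
(700, 380) [ 0.3551 -0.3721  0.034 ]
91 [361.2967033  229.25274725] [ 0.4055206  -0.26373508  0.078     ] ((405.1528625488281, -264.173828125), (45.376495361328125, 22.539026260375977), 82.79486083984375)
handle top scene
(345, 325) [ 0.4096 -0.2443  0.078 ]
(358, 325) [ 0.4165 -0.2541  0.078 ]
(397, 352) [ 0.4085 -0.2975  0.078 ]
(375, 362) [ 0.3871 -0.2865  0.078 ]
mm [-319.4 -250.   -23.4] rv [-0.     0.     0.949] t 0.3
```

```bash
python3 -m pendant '[[-319,-250,-23,0,0,0.949,90],[-319,-250,-23,0,0,0.949,90],[-319,-250,-23,0,0,0.949,90],[-319,-250,-23,0,0,0.949,90],[-319,-250,-23,0,0,0.949,90],[-319,-250,-23,0,0,0.949,90],[-319,-250,-23,0,0,0.949,90],[-319,-250,-23,0,0,0.949,90],[-319,-250,-23,0,0,0.949,90],[-319,-250,-23,0,0,0.949,90]]'; python3 -c "
from h import *
go([.405,-.264,.15],83.8)"
```

```text
time: 1.13
position: [0.4509, 0.1968, 0.2503]
eef_rot: [3.141, 0.0, 1.743]
ft_force: [0.5, 0.1, -0.3]
gripper_width: 0.0897
gripper_force: 0.0
mm [-446.1 -124.2  100.3] rv [0.001 0.    0.28 ] t 1.13
```

```bash
python3 -m pendant '[[-446,-124,100,0,0,0.28,90],[-446,-124,100,0,0,0.28,90],[-446,-124,100,0,0,0.28,90],[-446,-124,100,0,0,0.28,90],[-446,-124,100,0,0,0.28,90],[-446,-124,100,0,0,0.28,90],[-446,-124,100,0,0,0.28,90],[-446,-124,100,0,0,0.28,90],[-446,-124,100,0,0,0.28,90],[-446,-124,100,0,0,0.28,90]]'; python3 -c "
from h import *
go([.405,-.264,.15],83.8)"
```

```text
time: 1.97
position: [0.4102, -0.2068, 0.1616]
eef_rot: [3.141, -0.0, 1.466]
ft_force: [1.1, 1.1, 0.2]
gripper_width: 0.0903
gripper_force: 0.0
mm [-57.4   0.8  11.6] rv [ 0.001 -0.     0.004] t 1.97
```

```bash
python3 -m pendant '[[-30,0,6,0,0,0,90],[-57,0.8,12,0,0,0,90],[-57,0.8,12,0,0,0,90],[-57,0.8,12,0,0,0,90],[-57,0.8,12,0,0,0,90]]'; python3 - <<'E'
from h import *
go([.405,-.264,.035],83.8)
t=get_image("top");s=get_image("scene")
a=cv2.resize(t["color"][190:260,320:420],None,fx=4,fy=4,interpolation=cv2.INTER_CUBIC)
b=cv2.resize(s["color"][200:340,260:400],None,fx=3,fy=3,interpolation=cv2.INTER_CUBIC)[:, :400]
b=cv2.resize(b,(400,420));a=cv2.copyMakeBorder(a,0,140,0,0,0)
cv2.imwrite("pics/c1.png",np.hstack([a,b]))
E
```

```text
time: 2.38
position: [0.4054, -0.2612, 0.1497]
eef_rot: [-3.141, -0.001, 1.466]
ft_force: [0.1, 0.6, -0.2]
gripper_width: 0.0903
gripper_force: 0.0
mm [-2.900e+00 -1.000e-01  1.147e+02] rv [-0.    -0.001  0.003] t 2.38
```

View pics/c1.png

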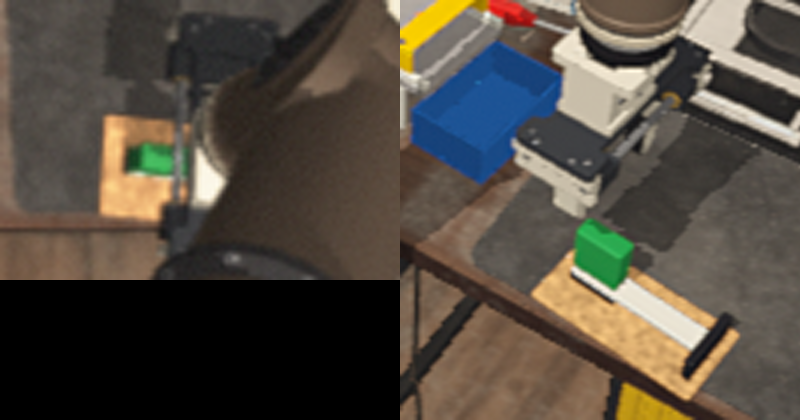

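The fingers straddle the green handle (right panel, handle at about (605,255)), aligned with the scraper. I'm descending and gripping.

```bash
python3 -m pendant '[[-2,0,30,0,0,0.003,90],[-2,0,60,0,0,0.003,90],[-2,0,85,0,0,0.003,90],[-2,0,105,0,0,0.003,90],[-2,0,115,0,0,0.003,90],[-2,0,115,0,0,0.003,90]]' ; python3 -m pendant '[[0,0,0,0,0,0,60],[0,0,0,0,0,0,30],[0,0,0,0,0,0,10],[0,0,0,0,0,0,10],[0,0,0,0,0,0,10],[0,0,0,0,0,0,10],[0,0,0,0,0,0,10],[0,0,0,0,0,0,10]]' 45
```

```text
time: 2.98
position: [0.4046, -0.2622, 0.0334]
eef_rot: [-3.139, -0.001, 1.464]
ft_force: [0.1, 0.3, -0.1]
gripper_width: 0.0897
gripper_force: 0.0
time: 3.65
position: [0.4052, -0.2638, 0.0348]
eef_rot: [3.141, -0.0, 1.463]
ft_force: [0.2, -0.9, -0.1]
gripper_width: 0.0412
gripper_force: 0.0
```

```bash
python3 -m pendant '[[0,0,0,0,0,0,10],[0,0,0,0,0,0,10],[0,0,0,0,0,0,10],[0,0,0,0,0,0,10],[0,0,0,0,0,0,10],[0,0,0,0,0,0,10],[0,0,0,0,0,0,10]]' 45
```

```text
time: 4.23
position: [0.4055, -0.2639, 0.0348]
eef_rot: [3.141, 0.0, 1.463]
ft_force: [1.6, 0.1, 0.2]
gripper_width: 0.0239
gripper_force: 45.0
```

Grip is at 45 N on a 24 mm width. Lifting now.

```bash
python3 -m pendant '[[0,0,-20,0,0,0,10],[0,0,-55,0,0,0,10],[0,0,-95,0,0,0,10],[0,0,-135,0,0,0,10],[0,0,-165,0,0,0,10],[0,0,-165,0,0,0,10],[0,0,-165,0,0,0,10]]' 
python3 - <<'E'
from h import *
go([.5895,.272,.20],84.3)
s=get_image("scene")
cv2.imwrite("pics/d1.png",cv2.resize(s["color"][130:330,240:420],None,fx=3,fy=3))
E
```

```text
time: 4.82
position: [0.4056, -0.2638, 0.2006]
eef_rot: [3.139, -0.0, 1.463]
ft_force: [-0.1, 1.3, -2.9]
gripper_width: 0.0238
gripper_force: 45.0
mm [552.5 125.2   1.1] rv [ 0.003 -0.    -0.008] t 4.82
```

View pics/d1.png

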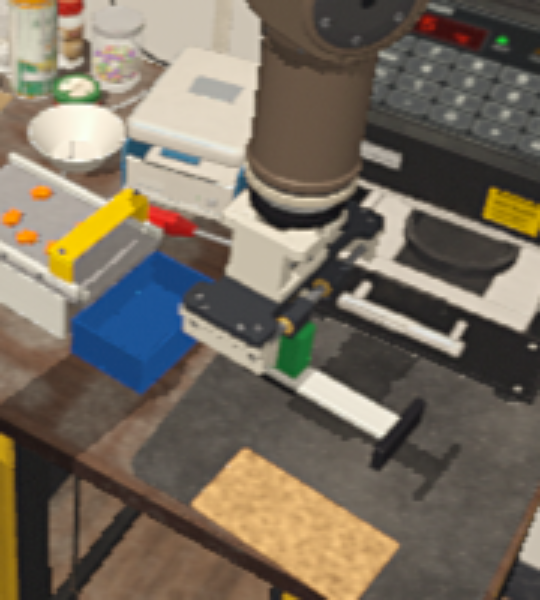

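The scraper is held level above the empty pad. Moving it to the board's open −x end.

```bash
python3 -m pendant '[[30,7,1,0,0,0,10],[70,16,1,0,0,0,10],[110,25,1,0,0,0,10],[150,34,1,0,0,0,10],[190,43,1,0,0,0,10],[230,52,1,0,0,0,10],[270,61,1,0,0,0,10],[310,70,1,0,0,0,10],[350,79,1,0,0,0,10],[390,88,1,0,0,-0.008,10]]' ; python3 -m pendant '[[40,9,0,0,0,0,10],[80,18,0,0,0,0,10],[120,27,0,0,0,0,10],[150,34,0,0,0,0,10],[162,37,0,0,0,0,10],[162,37,0,0,0,0,10],[162,37,0,0,0,0,10]]' 
python3 - <<'E'
from h import *
go([.5895,.272,.106],84.3)
E
```

```text
time: 5.7
position: [0.5335, 0.1161, 0.1963]
eef_rot: [-3.138, 0.002, 1.47]
ft_force: [1.5, -0.0, -0.8]
gripper_width: 0.0236
gripper_force: 45.0
time: 6.28
position: [0.5867, 0.2712, 0.1961]
eef_rot: [-3.138, 0.003, 1.471]
ft_force: [0.7, -1.2, -2.0]
gripper_width: 0.0239
gripper_force: 45.0
mm [ 1.4  3.  90.1] rv [-0.003  0.003 -0.   ] t 6.28
```

```bash
python3 -m pendant '[[0,0,30,0,0,0,10],[0,1,60,0,0,0,10],[0,1,71,-0.003,0.003,0,10],[0,1,71,-0.003,0.003,0,10],[0,1,71,-0.003,0.003,0,10]]' 
python3 - <<'E'
from h import *
go([.5875,.272,.1035],84.3)
t=get_image("top");s=get_image("scene")
a=cv2.resize(t["color"][130:240,185:335],None,fx=5,fy=5,interpolation=cv2.INTER_CUBIC)
cv2.imwrite("pics/e1.png",a)
o=get_obs();p=o["position"];y=o["eef_rot"][2];x=-np.array([np.cos(y),np.sin(y),0]);l=np.array([-x[1],x[0],0])
for e in(-35,35):print(((proj(t,p+[0,0,-.001]+.12*x+e/1000*l)-[185,130])*5+2))
E
```

```text
time: 6.7
position: [0.5882, 0.2694, 0.1271]
eef_rot: [3.14, -0.001, 1.468]
ft_force: [0.3, 0.5, -1.7]
gripper_width: 0.0235
gripper_force: 45.0
mm [ 2.5 -1.  23.6] rv [ 0.001 -0.001 -0.003] t 6.7
[269.95798569 288.85843979]
[281.27815029 188.18609881]
```

View pics/e1.png

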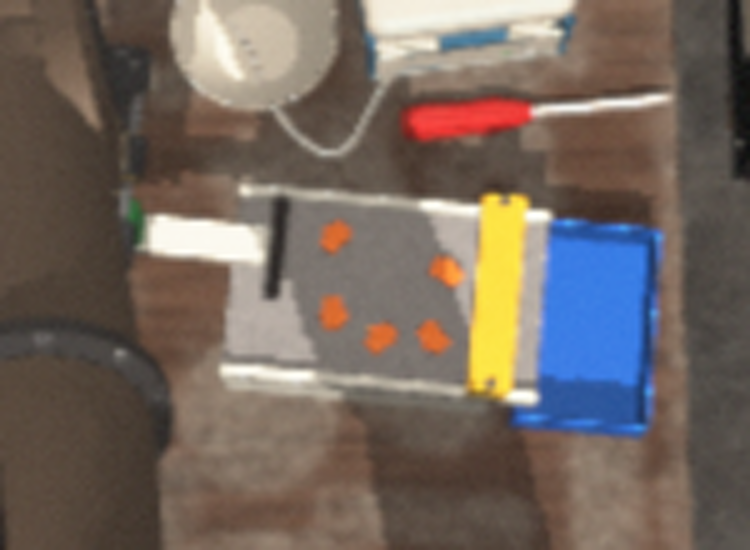

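Chips are at (335,237), (446,270), (332,313), (380,338) and (434,337). The blade runs (281,197)–(272,298), behind all the chips, inside the channel and about 5 mm lower in y than nominal. I'll shift +4 mm, lower onto the board and check the force.

```bash
python3 -m pendant '[[0,4,8,0,0,0,10],[0,4,16,0,0,0,10],[0,4,21,0,0,0,10],[0,4,23,0,0,0,10],[0,4,23,0,0,0,10],[0,4,23,0,0,0,10]]' 
python3 - <<'E'
from h import *
t=get_image("top");go([.59,.272,.1035],84.3)
a=cv2.resize(t["color"][155:225,220:330],None,fx=7,fy=7,interpolation=cv2.INTER_CUBIC)
cv2.imwrite("pics/f1.png",a)
E
```

```text
time: 7.3
position: [0.5927, 0.2715, 0.1046]
eef_rot: [3.139, -0.003, 1.471]
ft_force: [-0.7, -0.8, -2.1]
gripper_width: 0.0237
gripper_force: 45.0
mm [ 0.2 -2.9  1.4] rv [ 0.003 -0.003 -0.001] t 7.35
```

View pics/f1.png

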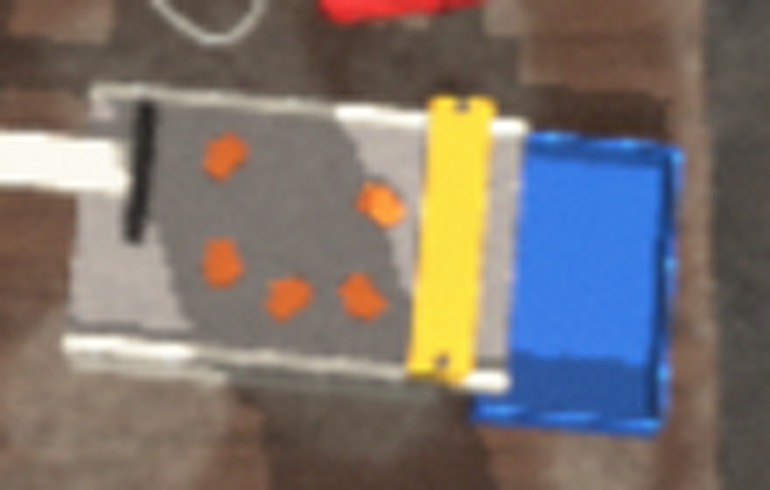

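The blade end at (147,102) clears the rail by about 5 mm and nothing is in contact. First push along the +y side.

```bash
python3 -m pendant '[[-10,0,1,0,0,0,10],[-22,0,1,0,0,0,10],[-34,0,1,0,0,0,10],[-46,0,1,0,0,0,10],[-58,0,1,0,0,0,10],[-70,0,1,0,0,0,10],[-82,0,1,0,0,0,10],[-94,0,1,0,0,0,10],[-106,0,1,0,0,0,10],[-118,0,1,0,0,0,10]]' 
python3 -c "
from h import *
go([.59-.0993*.2,.272-.9951*.2,.1035],84.3)"
```

```text
time: 8.18
position: [0.5809, 0.1529, 0.1034]
eef_rot: [3.139, -0.003, 1.471]
ft_force: [0.4, 0.7, -1.8]
gripper_width: 0.0236
gripper_force: 45.0
mm [-80.6  -2.7  -0.3] rv [ 0.003 -0.003 -0.001] t 8.18
```

```bash
python3 -m pendant '[[-12,0,0,0,0,0,10],[-24,0,0,0,0,0,10],[-36,0,0,0,0,0,10],[-48,0,0,0,0,0,10],[-60,0,0,0,0,0,10],[-70,0,0,0,0,0,10],[-80,0,0,0,0,0,10],[-86,0,0,0,0,0,10],[-86,0,0,0,0,0,10],[-86,0,0,0,0,0,10]]' 
python3 - <<'E'
from h import *
t=get_image("top")
a=cv2.resize(t["color"][155:225,220:330],None,fx=7,fy=7,interpolation=cv2.INTER_CUBIC)
cv2.imwrite("pics/g1.png",a)
E
```

```text
time: 9.02
position: [0.5724, 0.0685, 0.1032]
eef_rot: [3.139, -0.003, 1.47]
ft_force: [0.7, 0.2, -1.9]
gripper_width: 0.0238
gripper_force: 45.0
```

View pics/g1.png

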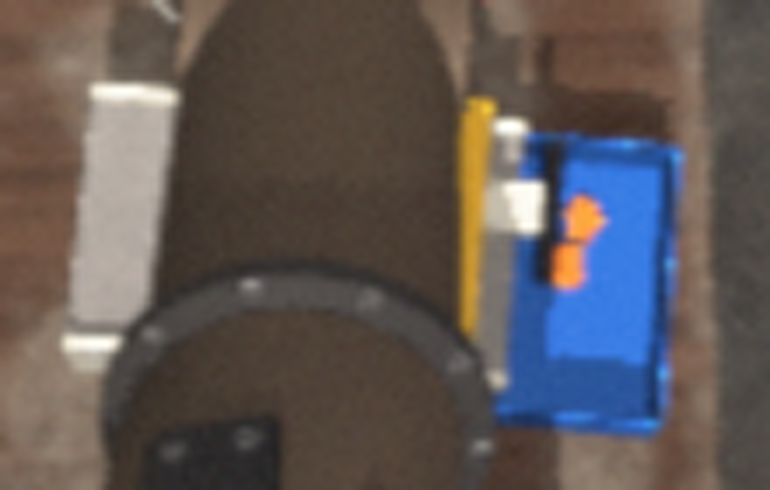

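The blade is past the edge and two orange chips are in the tray at (585,217) and (568,265). Retracting, then shifting sideways behind the remaining chips.

```bash
python3 -m pendant '[[15,0,0,0,0,0,10],[35,0,0,0,0,0,10],[58,0,0,0,0,0,10],[80,0,0,0,0,0,10],[103,0,0,0,0,0,10],[125,0,0,0,0,0,10],[148,0,0,0,0,0,10],[170,0,0,0,0,0,10],[190,0,0,0,0,0,10],[205,0,0,0,0,0,10]]'; python3 -m pendant '[[0,0,-4,0,0,0,10],[0,0,-25,0,0,0,10],[0,0,-25,0,0,0,10]]'
python3 - <<'E'
from h import *
t=get_image("top")
y=np.radians(-95.7);X=np.array([np.cos(y),np.sin(y)]);Y=np.array([-X[1],X[0]])
for z in(.083,):
  for a,ce,p in blobs(t,'orange',(220,163,325,225),8):
    w=ray(t,*ce,z)[:2]-[.5477,.0753];print(a,ce.round(1),(w@X*1000).round(),(w@Y*1000).round())
go([.5477+.0199-.021,.0753+.199+.002,.13],84.3)
E
```

```text
time: 9.9
position: [0.592, 0.2771, 0.1034]
eef_rot: [3.139, -0.004, 1.474]
ft_force: [-0.2, 0.4, -1.8]
gripper_width: 0.024
gripper_force: 45.0
time: 10.15
position: [0.5942, 0.2734, 0.1316]
eef_rot: [3.135, -0.005, 1.471]
ft_force: [1.6, 0.2, -1.3]
gripper_width: 0.0239
gripper_force: 45.0
10 [302.7 186.1] 140.0 21.0
14 [300.6 192.4] 135.0 -2.0
25 [252.2 194.6] -32.0 -26.0
23 [260.7 197. ] -2.0 -31.0
24 [271.1 196.8] 34.0 -27.0
mm [ -1.4 -47.5   0.2] rv [ 0.006 -0.005 -0.   ] t 10.2
```

```bash
python3 -m pendant '[[0,-20,0,0.004,-0.004,0,10],[0,-43,0,0.004,-0.004,0,10],[0,-43,0,0.004,-0.004,0,10],[0,-43,15,0.004,-0.004,0,10],[0,-43,25,0.004,-0.004,0,10],[0,-43,26,0.004,-0.004,0,10],[0,-43,26,0.004,-0.004,0,10]]'
python3 - <<'E'
from h import *
t=get_image("top");go([.5477+.0199-.021,.0753+.199+.002,.1035],84.3)
a=cv2.resize(t["color"][155:225,220:330],None,fx=7,fy=7,interpolation=cv2.INTER_CUBIC)
cv2.imwrite("pics/h1.png",a)
E
```

```text
time: 10.78
position: [0.5499, 0.2762, 0.1018]
eef_rot: [-3.139, 0.002, 1.47]
ft_force: [0.7, 0.2, -1.4]
gripper_width: 0.0238
gripper_force: 45.0
mm [-0.4 -3.5 -1.2] rv [-0.002  0.002 -0.001] t 10.83
```

View pics/h1.png

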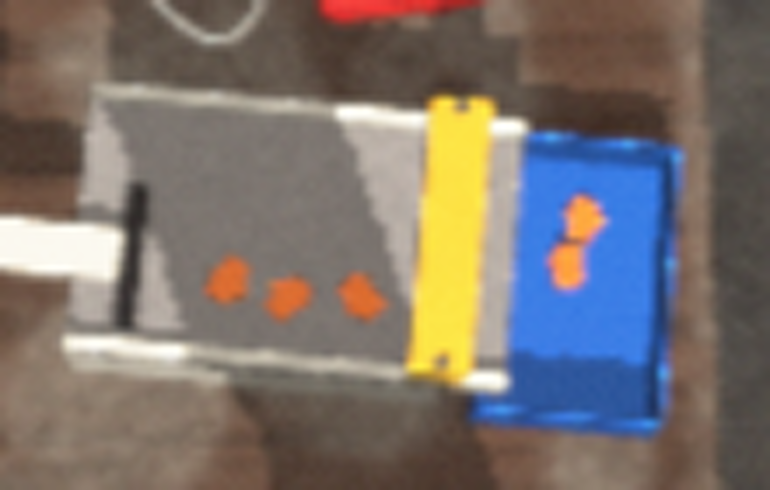

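The three chips left are in line at (229,280), (288,298) and (362,297), and two are in the tray. The blade end at (125,327) is very close to the near rail, so I'll shift 4 mm away and then push.

```bash
python3 -m pendant '[[0,4,-1,0,0,0,10],[-10,4,-1,0,0,0,10],[-22,4,-1,0,0,0,10],[-34,4,-1,0,0,0,10],[-46,4,-1,0,0,0,10],[-58,4,-1,0,0,0,10],[-70,4,-1,0,0,0,10],[-82,4,-1,0,0,0,10],[-94,4,-1,0,0,0,10],[-106,4,-1,0,0,0,10]]' ; python3 -c "
from h import *
go([.5477+.022-.0993*.002,.0753-.002-.9951*.004,.1035],84.3)"
```

```text
time: 11.67
position: [0.5434, 0.1697, 0.1039]
eef_rot: [-3.141, 0.001, 1.471]
ft_force: [-0.2, 0.5, -1.3]
gripper_width: 0.024
gripper_force: 45.0
mm [-97.2  36.    0.4] rv [-0.001  0.001 -0.001] t 11.67
```

```bash
python3 -m pendant '[[-12,0,0,0,0,0,10],[-24,0,0,0,0,0,10],[-36,0,0,0,0,0,10],[-48,0,0,0,0,0,10],[-60,0,0,0,0,0,10],[-72,0,0,0,0,0,10],[-84,0,0,0,0,0,10],[-94,0,0,0,0,0,10],[-99,0,0,0,0,0,10],[-99,0,0,0,0,0,10]]'; python3 -m pendant '[[-1,0,0,0,0,0,10],[0,0,0,0,0,0,10],[15,0,0,0,0,0,10],[35,0,0,0,0,0,10],[58,0,0,0,0,0,10],[80,0,0,0,0,0,10],[103,0,0,0,0,0,10],[125,0,0,0,0,0,10],[148,0,0,0,0,0,10],[170,0,0,0,0,0,10]]' 
python3 -m pendant '[[15,0,0,0,0,0,10],[30,0,-2,0,0,0,10],[30,0,-40,0,0,0,10],[30,0,-70,0,0,0,10],[30,0,-96,0,0,0,10],[30,0,-96,0,0,0,10]]'
python3 - <<'E'
from h import *
t=get_image("top")
for a,ce,p in blobs(t,'orange',(220,163,325,225),4):print(a,ce.round(1),ray(t,*ce,.012).round(3))
a=cv2.resize(t["color"][155:225,220:330],None,fx=7,fy=7,interpolation=cv2.INTER_CUBIC)
cv2.imwrite("pics/i1.png",a)
go([.4055,-.2640,.20],83.8)
E
```

```text
time: 12.5
position: [0.5335, 0.0707, 0.1039]
eef_rot: [-3.141, 0.001, 1.469]
ft_force: [0.8, -0.6, -2.7]
gripper_width: 0.0237
gripper_force: 45.0
time: 13.33
position: [0.5502, 0.2441, 0.1035]
eef_rot: [-3.14, 0.001, 1.472]
ft_force: [0.9, -0.2, -1.9]
gripper_width: 0.0241
gripper_force: 45.0
time: 13.83
position: [0.5566, 0.2723, 0.2053]
eef_rot: [3.136, -0.004, 1.47]
ft_force: [1.2, -0.3, -0.6]
gripper_width: 0.0239
gripper_force: 45.0
11 [302.8 185.9] [ 0.569 -0.075  0.012]
14 [300.6 192.4] [ 0.545 -0.067  0.012]
35 [299.2 205. ] [ 0.499 -0.06   0.012]
7 [303.1 201.9] [ 0.51  -0.075  0.012]
mm [-548.3  -95.5    1.2] rv [ 0.003 -0.002  0.008] t 13.88
```

View pics/i1.png

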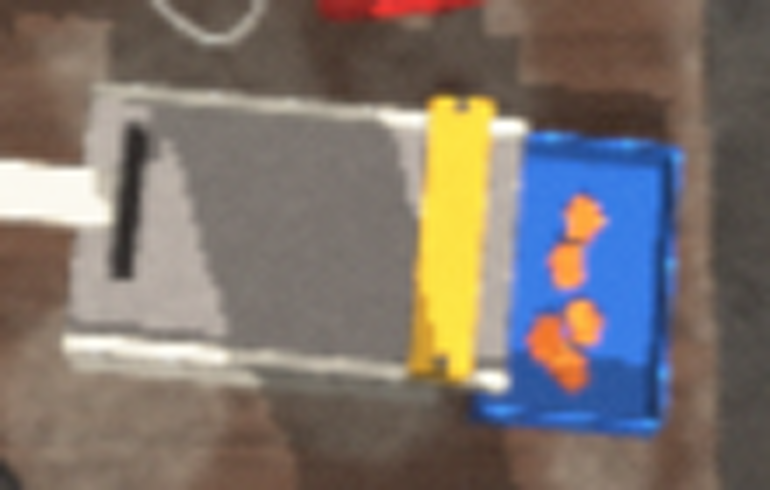

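The board is empty and all five chips are in the tray: (585,217), (568,265), (585,320), (545,338), (570,372). Returning the scraper to the pad.

```bash
python3 -m pendant '[[-30,-5,0,0,0,0,10],[-70,-12,0,0,0,0,10],[-110,-19,0,0,0,0,10],[-150,-26,0,0,0,0,10],[-190,-33,0,0,0,0,10],[-230,-40,0,0,0,0,10],[-270,-47,0,0,0,0,10],[-310,-54,0,0,0,0,10],[-350,-61,0,0,0,0,10],[-390,-68,0,0,0,0.008,10]]'; python3 -m pendant '[[-40,-7,0,0,0,0,10],[-80,-14,0,0,0,0,10],[-120,-21,0,0,0,0,10],[-145,-25,0,0,0,0,10],[-157,-27,0,0,0,0,10],[-157,-27,0,0,0,0,10],[-157,-27,0,0,0,0,10]]'
python3 -c "
from h import *
go([.4055,-.264,.036],83.8)"
```

```text
time: 14.72
position: [0.4454, -0.1113, 0.1993]
eef_rot: [-3.139, 0.001, 1.463]
ft_force: [1.6, -0.1, -2.4]
gripper_width: 0.0238
gripper_force: 45.0
time: 15.3
position: [0.4024, -0.263, 0.1995]
eef_rot: [-3.139, 0.001, 1.461]
ft_force: [-0.4, 1.1, -1.7]
gripper_width: 0.0239
gripper_force: 45.0
mm [ -0.5   3.6 163.4] rv [-0.003  0.001 -0.002] t 15.3
```

```bash
python3 -m pendant '[[0,3,35,0,0,0,10],[0,3,75,-0.002,0.001,0,10],[0,3,110,-0.002,0.001,0,10],[0,3,135,-0.002,0.001,0,10],[0,3,150,-0.002,0.001,0,10],[0,3,156,-0.002,0.001,0,10],[0,3,160,-0.002,0.001,0,10],[0,3,162,-0.002,0.001,0,10],[0,3,162,-0.002,0.001,0,10]]'
python3 -c "
from h import *
go([.4055,-.264,.035],83.8)"
```

```text
time: 16.05
position: [0.4067, -0.2632, 0.0387]
eef_rot: [3.14, 0.0, 1.463]
ft_force: [-0.5, -0.5, -1.4]
gripper_width: 0.024
gripper_force: 45.0
mm [-1.  -1.1  3.7] rv [0.002 0.    0.001] t 16.05
```

```bash
python3 -m pendant '[[-0.5,-1,1,0,0,0,10],[-0.5,-1,2,0,0,0,10],[-0.5,-1,3,0,0,0,10],[-0.5,-1,3,0,0,0,10]]'; python3 -m pendant '[[0,0,0,0,0,0,30],[0,0,0,0,0,0,45],[0,0,0,0,0,0,60],[0,0,0,0,0,0,90],[0,0,0,0,0,0,90],[0,0,0,0,0,0,90],[0,0,0,0,0,0,90],[0,0,0,0,0,0,90],[0,0,0,0,0,0,90],[0,0,0,0,0,0,90]]'
```

```text
time: 16.38
position: [0.4053, -0.2638, 0.0355]
eef_rot: [3.14, 0.0, 1.463]
ft_force: [0.1, -0.3, -2.2]
gripper_width: 0.0239
gripper_force: 45.0
time: 17.22
position: [0.405, -0.2638, 0.0352]
eef_rot: [3.141, -0.0, 1.463]
ft_force: [-0.5, -0.7, 0.5]
gripper_width: 0.0856
gripper_force: 0.0
```

```bash
python3 -m pendant '[[0,0,-20,0,0,0,90],[0,0,-55,0,0,0,90],[0,0,-95,0,0,0,90],[0,0,-135,0,0,0,90],[0,0,-170,0,0,0,90],[40,0,-180,0,0,0,90],[80,0,-180,0,0,0,90],[120,0,-180,0,0,0,90],[160,0,-180,0,0,0,90],[160,0,-180,0,0,0,90]]'; python3 -m pendant '[[40,0,0,0,0,0,90],[80,0,0,0,0,0,90],[120,0,0,0,0,0,90],[120,0,0,0,0,0,90],[120,0,0,0,0,0,90]]'
python3 - <<'E'
from h import *
t=get_image("top");s=get_image("scene")
HSV['green']=((45,120,110),(85,255,255))
for a,ce,p in blobs(t,'green',(335,215,400,250)): print(a,ray(t,*ce,.078),rect(t,p,.078))
a=cv2.resize(t["color"][150:250,215:405],None,fx=2,fy=2);b=cv2.resize(s["color"][165:335,205:385],None,fx=2,fy=2)
c=np.zeros((340,740,3),np.uint8);c[:200,:380]=a;c[:,380:]=b;cv2.imwrite("pics/j1.png",c)
E
```

```text
time: 18.05
position: [0.4228, -0.097, 0.215]
eef_rot: [3.141, -0.003, 1.472]
ft_force: [0.0, -0.5, 0.4]
gripper_width: 0.09
gripper_force: 0.0
time: 18.47
position: [0.4351, 0.0167, 0.2152]
eef_rot: [3.141, -0.0, 1.468]
ft_force: [0.1, -1.1, 1.1]
gripper_width: 0.0901
gripper_force: 0.0
90 [ 0.40297578 -0.26428962  0.078     ] ((402.99169921875, -264.3135681152344), (45.225730895996094, 20.419466018676758), 89.91838836669922)
```

View pics/j1.png

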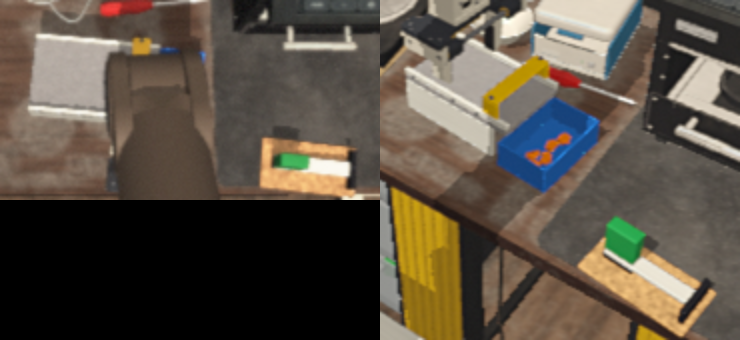

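The scraper lies flat on its pad with its handle at (0.403, −0.264), which matches the park point. The chips are in the tray, and the gripper is clear of everything.

```bash
python3 -c "
from cell import *
print(hand_in())"
```

```text
the job is handed in; nothing more can be done
None
```

I handed the job in at about 18.5 s: all five chips are in the blue tray, the scraper is released flat on its cork pad within a few mm of the park point, and no bystander came near the arm's path; the hand-in returned no verdict.

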